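Set the wire length stop to the pointer

ROBOT

A 6-joint arm with a two-finger parallel gripper is mounted at the origin on a cart in front of the work surface, level with it; the furniture and walls round the work are solid. World frame = base frame: x ahead of the robot, y to its left, z up, the work surface at z = 0. Lengths are in m, angles in degrees, forces in N, time in s.
With the tool pointing down it reaches from about 0.3 to 0.75 m from the base axis. Payload 8.5 kg.
Tool frame: the origin (TCP) lies on the centre line of the jaws, within the pads' length; the fingertips stand 11 mm ahead of it and the grasp point (between the pads) lies 8 mm behind it; z points along the fingers, y is the line along which they close (so a half turn about z gives the same grasp; the last joint's range is limited). The gripper opens to 85 mm and grips with 20 to 120 N. Pads are 22 mm wide; open, the fingers measure 114 mm over their backs; the gripper's body (76 mm by 85 mm) begins 54 mm behind the grasp point. The pads swing forward as they close: fully open they stand 13 mm farther back than shut.
Start: joints at [-81.148, 21.807, 74.336, -0, 83.858, -12.336], TCP at [0.199, -0.513, 0.242] pointing down, gripper open.
Joint ranges: [-178.18, 178.18], [-50.72, 133.34], [12.68, 142.11], [-81.47, 261.47], [9.98, 163.14], [-165.26, 165.26]. Speed limits (degrees/s): [136.94, 136.94, 180, 180, 180, 180].

INTERFACE

Orientations are given as a 3x3 rotation matrix whose columns are the frame's x, y, z axes.
In Python, from rig import env, camrig, workorder, status gives the robot as it stands (env), with the cameras (camrig), the job (workorder) and the readings (status).
- The arm moves only by the tool hand_motion, called after "Emit:" as name([rows], argument=value, ...), one row to a line, values as JSON. Schema: {"type":"object","properties":{"plan":{"type":"array","items":{"type":"array","items":{"type":"number"},"minItems":5,"maxItems":5},"minItems":1,"maxItems":10},"grip_force":{"type":"number"},"only":{"type":"string"},"quiet":{"type":"boolean"},"lines":{"type":"string"}},"required":["plan"],"additionalProperties":false}. plan is a list of rows, 1 to 10 of them, each of 5 numbers: dx, dy, dz in parts of the range, where 1.0 means 250 mm, then a turn about the tool's z in fractions of the full range, 1 being 90 degrees, then the finger opening in m; each row shifts and turns the commanded pose from where the row before left it, along the tool's axes as they then stand; what a row does not reach is not made up. A row lasts 1/10 s, in which the tool goes at most 0.05 m and 8.59 degrees, less where a joint would pass 70% of its speed; a pose out of reach is approached as far as the arm can. The fingers move at their own pace and stop on an object; grip_force is the grip in N (left out, the last holds). Time passes only in rows, so rows that do not move let the fingers close. The tool returns the time, the measured TCP pose, the force, the opening and the grip force at its end. only (a regular expression) keeps the lines of the reply that match it, lines (a string "A,B") keeps lines A to B, and quiet returns only ok. Shift and turn numbers lie between -1 and 1, and a call with a number outside is refused. Input that does not fit is refused with a message, and nothing moves.
- status.observe(): the state, without advancing time (a new reading comes with each control period).
- camrig.get_image(name): name is "scene" or "top" or "wrist"; returns a dict with "pixels" (400x640x3 uint8, red, green, blue), "K" (3x3 intrinsics, pixels), "extrinsics" (4x4, takes a point from world to camera coordinates). Camera axes: x right, y down, z forward; pixel columns grow to the right and rows downward; lengths in m; the calibration is good to about 2 mm. A picture is of the moment at which its call begins. There is no depth.
- workorder.close_job(): hands the job in; it is judged then, once.
The state is a dict: "time_s": time; "q": joint angles; "qvel": joint speeds; "joint_efforts": joint torques, N m; "position": TCP position; "tool_rot": TCP orientation; "ft_force": force on the tool from outside, world axes, zero at the start; "wrist_torque": the same for the moment, N m; "grip_width": finger opening in m; "gripper_force": force on a finger pad.
Only numpy, scipy, OpenCV 4.12 (cv2) and the standard library are available. Lean on these libraries where they do the work, as an engineer would, in place of code of your own. Each camera call takes 0.05 s, during which the arm holds its last target. There are 200 camera calls.

TASK

Set the length stop for the next batch of wires: slide the stop with the flat upright bar grip along its rail until the middle of its grip stands right beside the tip of the pointer clip on that rail, then let go. Leave the round-knobbed stop on the other rail where it is.

Things in the scene. Friction and masses are not known exactly. Their poses are not given: they have to be found in the camera images.
- length_stop (a joint): travel of the length stop on its rail, 0 to 0.125 m, growing to the rail's +y (robot's left) end. About 3 N of friction holds it where it is left; no spring or detents. The rail is a fixed aluminium bar lying along the bench, 184 mm long, 36 wide, 14 high; its steel end blocks stand 24 mm above the bench. A tall machine stands behind the rails: come and go on the robot's side.
- length_stop_grip (a point): length stop: upright black flat-sided bar, 26 mm across the track, 18 along it, 46 high, on a steel foot 22 across, 34 along, 6 thick. This point: on the bar's centre line, 50.5 mm above the bench; bar top at 66.5, foot top at 20.5. y axis along the track (growing joint), x across it away from the robot, z up. Pinch from above on the two faces that look along the track.
- pointer_tip (a point): tip of the dark steel pointer clip fixed on the robot-side edge of that rail: block 18 mm along the rail, 22 high, its flat arrow pointing across to the track. Tip 17 mm above the bench, 12.5 mm from the track's centre line; y axis along the track. It marks the wanted place along the track, 30 to 113 mm to the +y side of where the stop starts.
- strip_stop_grip (a point): the other stop, to be left alone: round black knob, 22 mm in diameter, 18 high, on a thin steel stem and the same foot, on an identical parallel rail without clip, 54 mm away on the robot side or the far side (varies). This point: on its axis, 50.5 mm above the bench, in the knob (top at 58.5). Slides as easily on its own rail.

How it is judged (in metres and radians):
At the end, for the whole second after the job is handed in: The middle of the bar grip is within 10 mm of the pointer's tip along the track, the stop is at rest and released, and the round-knobbed stop is within 10 mm of where it was (y of length_stop_grip in the frame of pointer_tip between -0.01 and 0.01 m and velocity of joint length_stop between -0.005 and 0.005 m/s and distance of strip_stop_grip from where it was at the start of the episode below 0.01 m); the robot touches nothing.
It fails at once if the round-knobbed stop is pushed more than 10 mm along its rail (distance of strip_stop_grip from where it was at the start of the episode above 0.01 m).
It also fails if it takes over 27 s, if anything falls off the work surface, if the arm or the gripper's body presses on something with over 40 N, if the wrist force passes 120 N, or if a joint passes its speed limit or range.

## Working session

There is one attempt and no reset: what is moved stays moved. The work goes in short steps, Python scripts to look and compute and a tool call to move; the robot and the scene stay as the last step left them, time stands still between calls to the robot, and variables do not carry over. Pictures are saved under pics/ and viewed, at most 10 in all, crops included, and the job is handed in when it is done.

```bash
mkdir -p pics; python3 - <<'E'
from rig import env, camrig, workorder, status
import cv2,numpy as np
for n in("top","scene"):
    d=camrig.get_image(n);cv2.imwrite(f"pics/{n}0.png",d["pixels"][:,:,::-1]);np.savez(f"pics/{n}0.npz",**d);print(n,d["K"].tolist(),np.round(d["extrinsics"],3).tolist())
s=status.observe();print(s["time_s"],s["position"],np.round(s["tool_rot"],3),s["grip_width"])
E
```

```text
top [[490.622881310416, 0.0, 315.4406628568742], [0.0, 490.622881310416, 202.2900177256086], [0.0, 0.0, 1.0]] [[-0.021, -1.0, -0.014, 0.216], [-0.98, 0.023, -0.198, 0.507], [0.198, 0.01, -0.98, 0.831], [0.0, 0.0, 0.0, 1.0]]
scene [[429.3512399500928, 0.0, 320.62985708749494], [0.0, 429.3512399500928, 206.74535860997156], [0.0, 0.0, 1.0]] [[-0.722, -0.691, 0.022, 0.505], [-0.5, 0.5, -0.707, 0.202], [0.478, -0.522, -0.707, 0.762], [0.0, 0.0, 0.0, 1.0]]
0.1 [ 0.19875166 -0.51258066  0.24179025] [[ 0.932  0.361 -0.   ]
 [ 0.361 -0.932  0.001]
 [ 0.    -0.001 -1.   ]] 0.08572813576107871
```

View pics/top0.png

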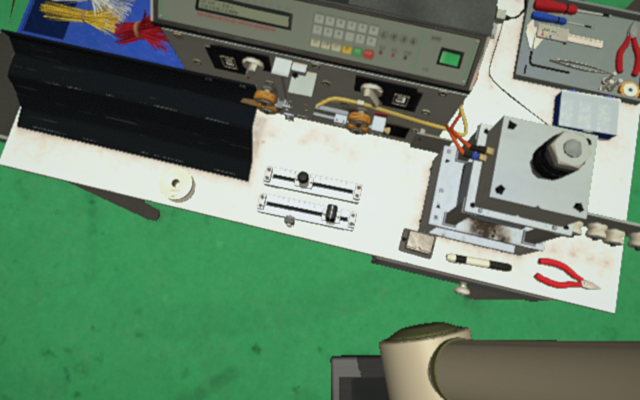

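View pics/scene0.png

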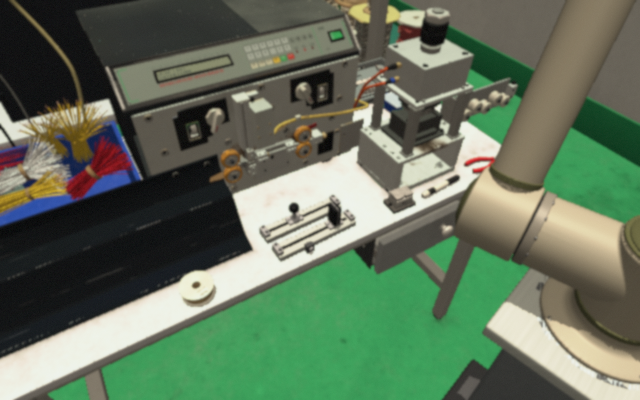

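The top view shows the bar stop at about (331,213) on the near rail, the clip at about (290,221) and the round knob at about (303,178) on the far rail. I'll zoom in next.

```bash
python3 - <<'E'
import cv2
a=cv2.imread("pics/top0.png")[155:240,250:370];b=cv2.imread("pics/scene0.png")[190:265,250:365]
a=cv2.resize(a,None,fx=6,fy=6,interpolation=cv2.INTER_CUBIC);b=cv2.resize(b,None,fx=6,fy=6,interpolation=cv2.INTER_CUBIC)
cv2.imwrite("pics/a1.png",a);cv2.imwrite("pics/b1.png",b)
E
```

```text
(no output)
```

View pics/a1.png

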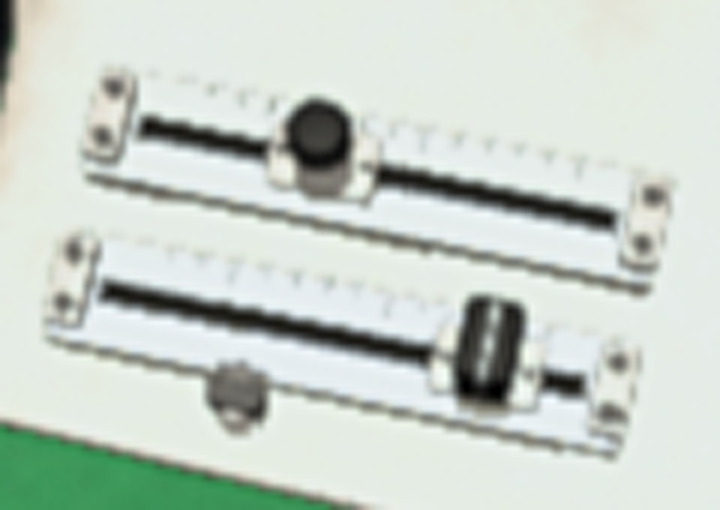

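View pics/b1.png

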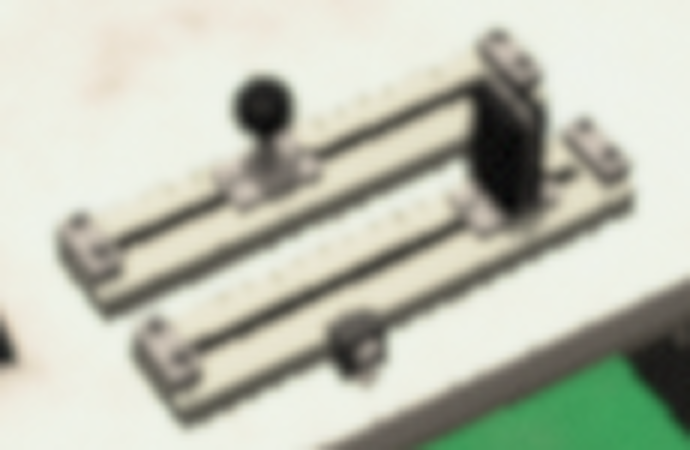

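The crops show the near rail's end blocks, the slot, the bar with its foot, and the clip block at about (237,385) in the top crop and (357,340) in the scene crop. The knob is on the far rail.

```bash
cat > h.py <<'E'
import numpy as np
def load(n): return dict(np.load(n))
def cast(d,uv,z):
    E=d["extrinsics"];R=E[:3,:3];C=-R.T@E[:3,3]
    r=R.T@np.linalg.inv(d["K"])@np.array([*uv,1.]); return C+r*(z-C[2])/r[2]
def proj(d,p):
    q=d["K"]@(d["extrinsics"]@np.array([*p,1.]))[:3]; return q[:2]/q[2]
E
python3 - <<'E'
from h import *
t=load("pics/top0.npz");s=load("pics/scene0.npz")
T=lambda u,v,z:cast(t,((u+.5)/6-.5+250,(v+.5)/6-.5+155),z)
S=lambda u,v,z:cast(s,((u+.5)/6-.5+250,(v+.5)/6-.5+190),z)
P={}
for n,f,u,v,z in [("endL",T,73,279,.024),("endR",T,615,385,.024),("slotL",T,105,290,.014),("slotR",T,585,385,.014),("foot",T,487,367,.0205),("bartop",T,493,336,.0665),("clip",T,237,385,.022),("knobtop",T,319,130,.0585),
 ("SendL",S,170,350,.024),("SendR",S,597,150,.024),("Sfoot",S,512,207,.0205),("Sbartop",S,508,90,.0665),("Sclip",S,350,325,.022),("Sknob",S,264,105,.0505)]:
    P[n]=f(u,v,z);print(n,P[n].round(4))
for a,b in(("endR","endL"),("slotR","slotL"),("SendR","SendL")):
    d=P[b]-P[a];print(np.linalg.norm(d),np.degrees(np.arctan2(-d[0],d[1])))
d=P["endL"]-P["endR"];d/=np.linalg.norm(d);n=np.array([d[1],-d[0],0])
for k in P: e=P[k]-P["endR"];print(k,(e@d).round(4),(e@n).round(4))
E
```

```text
endL [0.5224 0.3052 0.024 ]
endR [0.4852 0.1383 0.024 ]
slotL [0.5207 0.2963 0.014 ]
slotR [0.4871 0.1469 0.014 ]
foot [0.4923 0.1774 0.0205]
bartop [0.4936 0.1764 0.0665]
clip [0.4882 0.2547 0.022 ]
knobtop [0.5593 0.2268 0.0585]
SendL [0.5188 0.309  0.024 ]
SendR [0.4801 0.1436 0.024 ]
Sfoot [0.485  0.182  0.0205]
Sbartop [0.4945 0.1766 0.0665]
Sclip [0.4862 0.2594 0.022 ]
Sknob [0.5587 0.2282 0.0505]
0.1710100541861763 -12.57602503009164
0.15314917264366074 -12.701609007656312
0.16986237574680205 -13.168748287975653
endL 0.171 0.0
endR 0.0 0.0
slotL 0.162 0.0003
slotR 0.0089 -0.0001
foot 0.0397 -0.0016
bartop 0.039 -0.0001
clip 0.1143 -0.0224
knobtop 0.1026 0.0531
SendL 0.1739 -0.0043
SendR 0.0041 -0.0061
Sfoot 0.0427 -0.0097
Sbartop 0.0395 0.0008
Sclip 0.1185 -0.0253
Sknob 0.1038 0.0521
```

Units first: shifts go in shares of 250 mm and turns go in shares of 90 degrees. So 8.45 degrees is 0.0939.

```bash
python3 - <<'E'
from h import *
t=load("pics/top0.npz")
for u,v,z in[(430,235,0),(505,252,0),(465,212,.1),(585,215,.1),(560,150,.25),(380,133,.05),(340,128,.05)]:print(u,v,z,cast(t,(u,v),z).round(3))
E
```

```text
430 235 0 [ 0.455 -0.008  0.   ]
505 252 0 [ 0.42  -0.145  0.   ]
465 212 0.1 [ 0.48  -0.047  0.1  ]
585 215 0.1 [ 0.47  -0.248  0.1  ]
560 150 0.25 [ 0.539 -0.143  0.25 ]
380 133 0.05 [0.641 0.083 0.05 ]
340 128 0.05 [0.652 0.156 0.05 ]
```

Emit:
hand_motion([
  [0, 0, 0, 0.0939, 0.085],
  [0, 0, 0, 0.0939, 0.085],
  [0, 0, 0, 0.0939, 0.085],
  [0, 0, 0, 0.0939, 0.085],
], grip_force=30)

```text
time_s: 0.5
position: [0.1988, -0.5126, 0.2419]
tool_rot: [[0.975, -0.224, -0.0], [-0.224, -0.975, 0.001], [-0.0, -0.001, -1.0]]
ft_force: [-0.4, -0.2, -0.7]
grip_width: 0.0851
gripper_force: 0.0
```

Scaled: -0.0457 m is -0.1828, 0.0036 m is 0.0144.

Emit:
hand_motion([
  [0.0144, -0.1828, 0, 0, 0.085],
  [0.0144, -0.1828, 0, 0, 0.085],
  [0.0144, -0.1828, 0, 0, 0.085],
  [0.0144, -0.1828, 0, 0, 0.085],
  [0.0144, -0.1828, 0, 0, 0.085],
  [0.0144, -0.1828, 0, 0, 0.085],
  [0, 0, 0, 0, 0.085],
])

```text
time_s: 1.2
position: [0.2802, -0.2455, 0.2423]
tool_rot: [[0.977, -0.214, -0.0], [-0.214, -0.977, 0.001], [-0.0, -0.001, -1.0]]
ft_force: [0.7, 0.1, -1.2]
grip_width: 0.0851
gripper_force: 0.0
```

Emit:
hand_motion([
  [-0.016, -0.186, 0, 0, 0.085],
  [-0.016, -0.186, 0, 0, 0.085],
  [-0.016, -0.186, 0, 0, 0.085],
  [-0.016, -0.186, 0, 0, 0.085],
  [-0.016, -0.186, 0, 0, 0.085],
  [-0.016, -0.186, 0, 0, 0.085],
  [-0.016, -0.186, 0, 0, 0.085],
  [-0.016, -0.186, 0, 0, 0.085],
  [0, 0, 0, 0, 0.085],
  [0, 0, 0, 0, 0.085],
])

```text
time_s: 2.2
position: [0.3297, 0.1206, 0.2421]
tool_rot: [[0.977, -0.215, -0.001], [-0.215, -0.977, -0.0], [-0.001, 0.0, -1.0]]
ft_force: [0.7, -0.7, -0.0]
grip_width: 0.0848
gripper_force: 0.0
```

Scaled: 0.037 m is 0.148, -0.0225 m is -0.09.

Emit:
hand_motion([
  [0.148, -0.09, 0, 0, 0.085],
  [0.148, -0.09, 0, 0, 0.085],
  [0.148, -0.09, 0, 0, 0.085],
  [0.148, -0.09, 0, 0, 0.085],
  [0, 0, 0, 0, 0.085],
  [0, 0, 0, 0, 0.085],
])

```text
time_s: 2.8
position: [0.4945, 0.1735, 0.2415]
tool_rot: [[0.975, -0.221, -0.002], [-0.221, -0.975, -0.0], [-0.002, 0.001, -1.0]]
ft_force: [0.0, -0.6, 0.6]
grip_width: 0.0849
gripper_force: 0.0
```

```bash
python3 - <<'E'
from rig import env, camrig, workorder, status
import cv2,numpy as np
d=camrig.get_image("wrist");cv2.imwrite("pics/w0.png",d["pixels"][:,:,::-1]);np.savez("pics/w0.npz",**d)
E
```

```text
(no output)
```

View pics/w0.png

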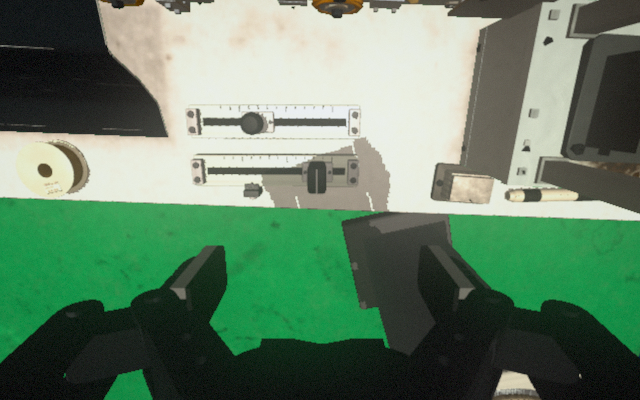

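The wrist view shows the bar at about (316,177), the end blocks at (197,171) and (352,170), the clip at (254,190) and the knob at (252,123).

```bash
python3 - <<'E'
from h import *
import cv2
t=load("pics/w0.npz")
im=cv2.imread("pics/w0.png")[95:205,180:370];cv2.imwrite("pics/w0c.png",cv2.resize(im,None,fx=4,fy=4,interpolation=cv2.INTER_CUBIC))
a=cast(t,(352,170),.024);b=cast(t,(197,171),.024);d=(b-a)/np.linalg.norm(b-a);n=np.array([d[1],-d[0],0])
for k,u,v,z in[("a",352,170,.024),("b",197,171,.024),("bar",316.5,177,.0665),("clip",254,190,.022),("knob",252,123,.0585)]:
    p=cast(t,(u,v),z);print(k,p.round(4),((p-a)@d).round(4),((p-a)@n).round(4))
E
```

```text
a [0.4882 0.1397 0.024 ] 0.0 0.0
b [0.5247 0.306  0.024 ] 0.1703 0.0
bar [0.4979 0.1768 0.0665] 0.0383 0.0015
clip [0.4897 0.2514 0.022 ] 0.1094 -0.0225
knob [0.5609 0.2254 0.0585] 0.0993 0.0527
```

View pics/w0c.png

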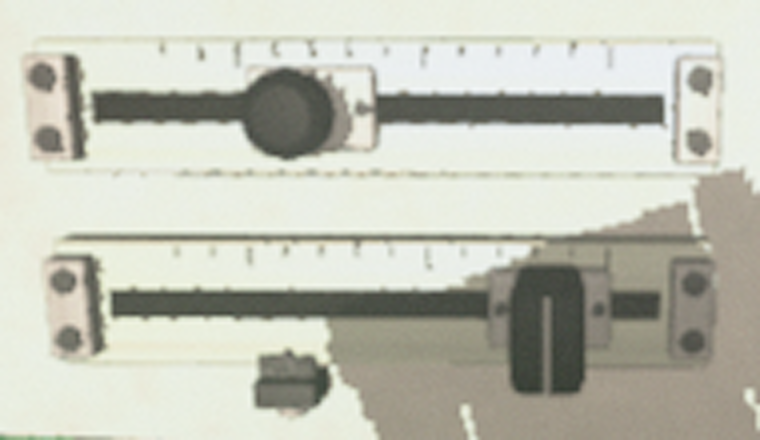

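Scaled: 0.04 m is 0.16, -0.0034 m is -0.0136.

Emit:
hand_motion([
  [0.002, -0.0136, 0.08, 0, 0.06],
  [0, 0, 0.16, 0, 0.06],
  [0, 0, 0.16, 0, 0.06],
  [0, 0, 0.12, 0, 0.06],
  [0, 0, 0.12, 0, 0.06],
  [0, 0, 0.08, 0, 0.06],
  [0, 0, 0.064, 0, 0.06],
  [0, 0, 0, 0, 0.06],
  [0, 0, 0, 0, 0.06],
])

```text
time_s: 3.75
position: [0.495, 0.178, 0.0473]
tool_rot: [[0.976, -0.219, 0.001], [-0.219, -0.976, 0.0], [0.001, -0.0, -1.0]]
ft_force: [-0.3, 0.5, 0.8]
grip_width: 0.0597
gripper_force: 0.0
```

Now I close the gripper lightly on the bar.

Emit:
hand_motion([
  [0, 0, 0, 0, 0.01],
  [0, 0, 0, 0, 0.01],
  [0, 0, 0, 0, 0.01],
  [0, 0, 0, 0, 0.01],
  [0, 0, 0, 0, 0.01],
  [0, 0, 0, 0, 0.01],
], grip_force=25)

```text
time_s: 4.35
position: [0.4953, 0.1788, 0.0471]
tool_rot: [[0.976, -0.219, 0.001], [-0.219, -0.976, 0.0], [0.001, -0.0, -1.0]]
ft_force: [-1.8, -0.1, 6.1]
grip_width: 0.0173
gripper_force: 30.1
```

Scaled: -0.0122 m is -0.0488, -0.012 m is -0.048.

Emit:
hand_motion([
  [0, -0.048, 0, 0, 0.01],
  [0, -0.0488, 0, 0, 0.01],
  [0, -0.0488, 0, 0, 0.01],
  [0, -0.0488, 0, 0, 0.01],
  [0, -0.0488, 0, 0, 0.01],
  [0, -0.0488, 0, 0, 0.01],
  [0, 0, 0, 0, 0.01],
  [0, 0, 0, 0, 0.01],
])

```text
time_s: 5.15
position: [0.5118, 0.2506, 0.0471]
tool_rot: [[0.976, -0.218, 0.003], [-0.218, -0.976, 0.002], [0.003, -0.002, -1.0]]
ft_force: [2.4, 2.7, 5.1]
grip_width: 0.0173
gripper_force: 30.0
```

```bash
python3 - <<'E'
from rig import env, camrig, workorder, status
import cv2,numpy as np
d=camrig.get_image("wrist");cv2.imwrite("pics/w1.png",d["pixels"][:,:,::-1]);np.savez("pics/w1.npz",**d)
E
```

```text
(no output)
```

View pics/w1.png

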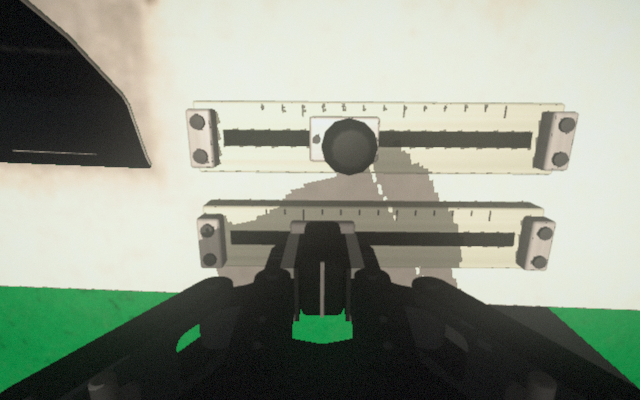

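The bar is gripped and has moved along the near rail. It now sits at about (322,260) and hides the clip. I'll let go, rise and check.

Scaled: -0.045 m is -0.18, -0.04 m is -0.16.

Emit:
hand_motion([
  [0, 0, 0, 0, 0.06],
  [0, 0, 0, 0, 0.06],
  [0, 0, 0, 0, 0.06],
  [0, 0, 0, 0, 0.06],
  [0, 0, -0.08, 0, 0.06],
  [0, 0, -0.16, 0, 0.06],
  [0, 0, -0.18, 0, 0.06],
  [0, 0, -0.18, 0, 0.06],
  [0, 0, -0.18, 0, 0.06],
  [0, 0, 0, 0, 0.06],
])

```text
time_s: 6.2
position: [0.5126, 0.2505, 0.2475]
tool_rot: [[0.976, -0.218, 0.011], [-0.218, -0.976, 0.003], [0.01, -0.005, -1.0]]
ft_force: [1.3, -0.7, 0.3]
grip_width: 0.0598
gripper_force: 0.0
```

```bash
python3 - <<'E'
from rig import env, camrig, workorder, status
import cv2,numpy as np
for n in("wrist","top"):
    d=camrig.get_image(n);cv2.imwrite(f"pics/{n}2.png",d["pixels"][:,:,::-1]);np.savez(f"pics/{n}2.npz",**d)
a=cv2.imread("pics/wrist2.png")[90:210,220:420];cv2.imwrite("pics/w2c.png",cv2.resize(a,None,fx=4,fy=4,interpolation=cv2.INTER_CUBIC))
E
```

```text
(no output)
```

View pics/w2c.png

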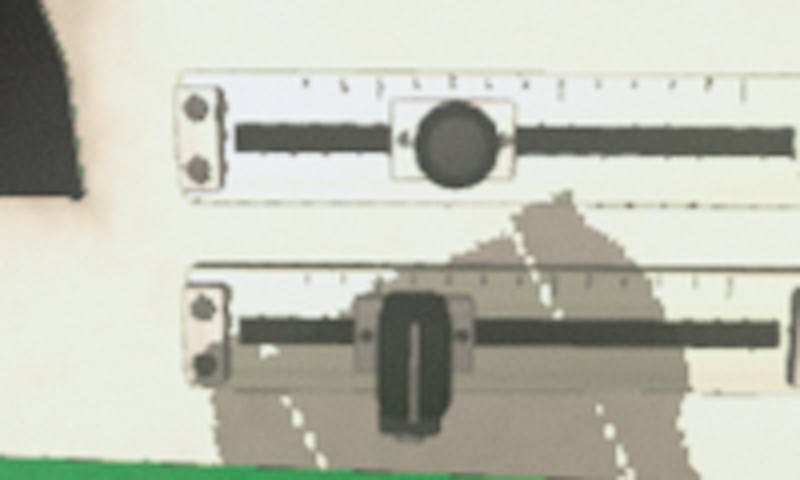

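The bar's foot centre is at crop column 414 and the visible clip base at about 410, which puts them roughly 1 mm apart along the track. The knob is still about 71 mm from its end block, as before.

```bash
python3 -c "
from rig import env, camrig, workorder, status
print(workorder.close_job())"
```

```text
the job is handed in; nothing more can be done
None
```

The bar-grip stop is released with its middle about 1–3 mm from the pointer tip along the track, the round-knobbed stop is where it was, and the job is handed in at about 6 s; no verdict was returned.

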